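Press the loose tile into its sloping stand

ROBOT

A 6-joint arm with a two-finger parallel gripper is mounted at the origin on the work surface. World frame = base frame: x ahead of the robot, y to its left, z up, the work surface at z = 0. Lengths are in m, angles in rad, forces in N, time in s.
With the tool pointing down it reaches from about 0.425 to 0.95 m from the base axis. Payload 3.5 kg.
Tool frame: the origin (TCP) lies at the very end of the fingers, on their centre line; the grasp point (between the pads) lies 19 mm behind it; x points along the fingers, z is the direction in which the jaws open and shut, and the axes are right-handed (so a half turn about x gives the same grasp; the last joint's range is limited). The gripper opens to 85 mm and grips with 20 to 120 N. Pads are 22 mm wide; open, the fingers measure 114 mm over their backs; the gripper's body (76 mm by 85 mm) begins 54 mm behind the grasp point. The pads swing forward as they close: fully open they stand 13 mm farther back than shut.
Start: joints at [-1.371, 0.286, 1.577, -0, 1.279, -0.15], TCP at [0.231, -0.634, 0.231] pointing down, gripper open.
Joint ranges: [-2.77, 2.77], [-0.9, 2.22], [0.21, 2.48], [-1.53, 4.67], [0.24, 2.81], [-2.84, 2.84]. Speed limits (rad/s): [2.79, 2.79, 3.14, 3.14, 3.14, 3.14].

INTERFACE

Orientations are given as a unit quaternion [x, y, z, w].
In Python, from plant import ctrl, cams gives the robot as it stands.
- The arm moves only by the tool play_rows, never from a script. Its argument "rows" is a list of rows, each a list of 3 entries, a list of its own where there are three numbers: the opening in per cent of the stroke, from 0 (shut) to 100 (fully open), then the shift along the tool's x, y, z in units of 0.3 m (1.0 is 0.3 m), then the turn, a rotation vector about the tool's x, y, z in units of pi/2 rad (1.0 is pi/2 rad). A call has 1 to 10 rows; each row is the pose to reach, as a shift and turn from the pose commanded when the call began, along the tool's axes at that moment; what a row does not reach only later rows make up. A row lasts 1/12 s, in which the tool goes at most 41.7 mm and 7.16 degrees, less where a joint would pass 70% of its speed; a pose out of reach is approached as far as the arm can. A call with a number of a shift or a turn outside -1 to 1 is refused whole. A call with a gripper value outside its range is refused whole. The fingers move at their own pace and stop on an object; "force" is the grip in N (left out, the last holds). Time passes only in rows, so rows that repeat a pose let the fingers close. It gives the time, the measured TCP pose, the force and the opening at its end, in the units of the state.
- ctrl.get_state(): the state, without advancing time (a new reading comes with each control period).
- cams.read_camera(name): name is "side" or "top"; returns a dict with "color" (384x512x3 uint8, red, green, blue), "fx", "fy", "cx", "cy" (pixels), "k1" (the pictures are not rectified: a ray, as slopes to the right and down, at radius r is drawn at 1 + k1 r^2 times it, then the intrinsics apply), "view" (4x4, takes a point from world to camera coordinates). Camera axes: x right, y down, z forward; pixel columns grow to the right and rows downward; lengths in m; the calibration is good to about 2 mm. A picture is of the moment at which its call begins. There is no depth.
- ctrl.sign_off(): hands the job in, once; it reports no verdict.
The state is a dict: "time": time; "qpos": joint angles; "dq": joint speeds; "joint_efforts": joint torques, N m; "eef_pos": TCP position; "tcp_rot": TCP orientation; "contact_force": force on the tool from outside, world axes, zero at the start; "wrist_torque": the same for the moment, N m; "opening": opening from 0.0 (shut) to 1.0 (fully open).
Only numpy, scipy, OpenCV 4.12 (cv2) and the standard library are available. Lean on these libraries where they do the work, as an engineer would, in place of code of your own. Each camera call takes 0.05 s, during which the arm holds its last target. There are 200 camera calls.

TASK

Seat the loose square tile, ring mark up, flat and fully home in the square recess of the sloping wooden stand, and let go of it. Then take the spring-nosed hand press out of its holder and hold its nose on the centre of the tile's ring mark, square to the tile's sloping face, pressing gently so that the sprung nose goes in about halfway, as you would while a sticky pad takes hold. Finish while still holding the press there, and leave the other things on the table where they are.

Things in the scene. Friction and masses are not known exactly. Their poses are not given: they have to be found in the camera images.
- tile: loose square unglazed stoneware tile, 56 x 56 mm, 15 mm thick, about 100 g, lying flat on the table with its mark up; the tile may start left, right or straight ahead of the robot. Origin: centre of the underside; x and y run square to its edges, z is the normal of its marked face. Turned by quarter turns it fits the recess equally well
- mark (a point): centre of the black ring mark (16 mm across) printed on the tile's upper face, 12 mm from the tile's centre along tile +x, at the height of the upper face (15 mm above the underside)
- stand: fixed small wooden stand 112 x 112 mm with a sloping top plate, 18 mm thick; low edge (about 31 mm at its upper side) towards stand -x (roughly the robot), high edge about 57 mm. Origin: centre of its underside on the table; z up
- recess: square recess in the stand's sloping top plate: 60 x 60 mm, 5 mm deep (2 mm play each side of the tile), its rim bevelled 2.5 mm. Origin: centre of its floor, 37 mm above the table; x, y run along the plate, square to the recess walls; z is the plate's outward normal, leaning 15 degrees from vertical towards stand -x. Rim at z = 5 mm; a seated tile's upper face at z = 15 mm, 10 mm proud
- holder: fixed wooden block 60 x 60 mm, 75 mm tall, on an 80 x 80 x 8 mm foot, with a vertical 25 mm round through hole; the press stands in it, left or right of the stand. Origin: centre of its underside
- press: loose hand press, about 180 g, upright in the holder. Origin: centre of the underside of its brass flange (40 mm across, 6 mm thick), on the holder's top; z up along the press. Above: wooden grip 24 x 24 mm (flats square to press x, y), z = 6 to 76 mm. Below: brass shank 18 mm thick to z = -45 mm, then a sprung steel nose with rubber foot 12 mm across, ending at z = -65 mm when out
- nose_tip (a point): centre of the flat end of the press's rubber foot; 65 mm below the press's origin when the nose is out, moving up along press z as it is pushed in
- plunger (a joint): how far the sprung nose is pushed into the press, m: 0 fully out, 0.012 fully in; spring 500 N/m, so halfway (0.006) is 3 N and fully in 6 N
- coaster: bystander: loose round stoneware coaster 66 mm across, 12 mm thick, no mark. Origin: centre of the underside
- mug: bystander: white mug 80 mm across, 90 mm tall. Origin: centre of the underside
- case: bystander: black spectacles case 155 x 58 x 30 mm. Origin: centre of the underside
Not all that is in view belongs to the job. What is shaped like the press but red or turquoise is not meant.

How it is judged:
By the outcome, as a careful person would: the job done as asked, in the order asked, and still so for the second after the job is handed in, while the arm keeps its last pose, push and grip.
It also fails if it takes over 48 s, if anything falls off the work surface, if the arm or the gripper's body presses on something with over 40 N, if the wrist force passes 120 N, or if a joint passes its speed limit or range.

## Working session

There is one attempt and no reset: what is moved stays moved. The work goes in short steps, Python scripts to look and compute and a tool call to move; the robot and the scene stay as the last step left them, time stands still between calls to the robot, and variables do not carry over. Pictures are saved under pics/ and viewed, about 8 in all and at most 12, crops included, and the job is handed in when it is done.

Besides the shell and the picture viewer there is one more tool, called after ">>>" as name([rows], argument=value, ...), one row to a line, values as JSON. play_rows: Moves the arm, as the interface text tells. Shifts and turns lie within -1 to 1; 1 stands for 0.3 m of shift or pi/2 rad of turn. Its arguments: {"type":"object","properties":{"rows":{"type":"array"},"force":{"type":"number"}},"required":["rows"]}

```bash
ls; mkdir -p pics; python3 - <<'E'
from plant import ctrl,cams
import cv2
print(ctrl.get_state())
for n in("side","top"):
    c=cams.read_camera(n); cv2.imwrite(f"pics/{n}0.png",c["color"][:,:,::-1]); print(n,c["fx"],c["fy"],c["cx"],c["cy"],c["k1"]); print(c["view"])
a=cv2.imread("pics/side0.png");b=cv2.imread("pics/top0.png")
cv2.imwrite("pics/s0.png",cv2.resize(a,(800,600)));cv2.imwrite("pics/t0.png",cv2.resize(b,(800,600)))
E
```

```text
pics
{'time': 0.0, 'qpos': array([-1.37100928e+00,  2.87194540e-01,  1.57819733e+00, -1.81327949e-06,
        1.27855929e+00, -1.49985592e-01]), 'dq': array([-0.00135101, -0.00148934,  0.00057957, -0.00058381,  0.00075145,
       -0.00215658]), 'joint_efforts': array([ 9.64218889e-04, -4.05973077e+01, -2.92627752e+01, -1.24029739e-04,
        5.73988058e-03,  1.37417902e-05]), 'eef_pos': array([ 0.23121671, -0.63346562,  0.2299169 ]), 'tcp_rot': array([ 0.40594895,  0.57997551, -0.40480031,  0.57876642]), 'contact_force': array([-0.23077695,  0.02784328, -0.32560641]), 'wrist_torque': array([ 0.02289873, -0.01893729,  0.02523716]), 'opening': 1.0005077388226709}
side 443.25145780311925 443.25145780311925 255.57715195479756 188.1868599738877 0.055706774718023634
[[ 0.99139576 -0.13044576  0.01087863 -0.58584757]
 [-0.09344454 -0.76347739 -0.63903865  0.09143118]
 [ 0.09166547  0.63252366 -0.76909769  1.15987078]
 [ 0.          0.          0.          1.        ]]
top 370.6726108870789 370.6726108870789 258.35463616327763 186.16450212859596 -0.08887450923148067
[[ 0.13846472 -0.99036684  0.00102564 -0.09249304]
 [-0.96800787 -0.13555735 -0.21115153  0.58274169]
 [ 0.2092565   0.0282442  -0.9774528   0.90426247]
 [ 0.          0.          0.          1.        ]]
```

View pics/s0.png

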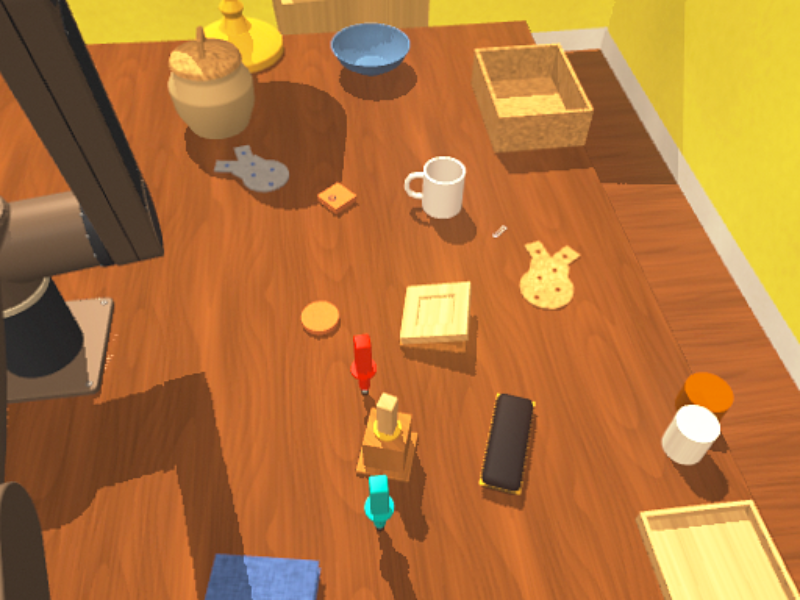

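View pics/t0.png

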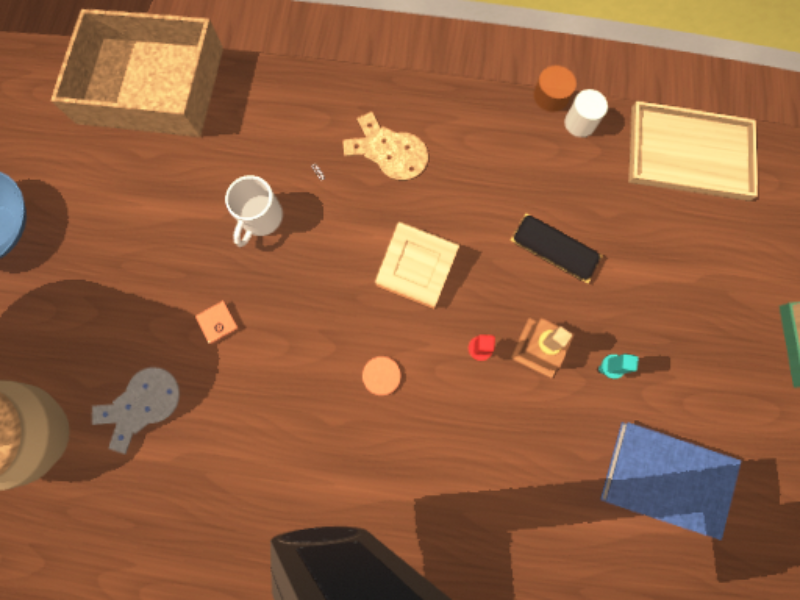

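Tile: side (337,198), top (218,323), square with ring; the coaster is the round one at top (381,376). Stand: top (418,265). Three press-shaped things: red top (482,347), turquoise (620,366), and the wood-gripped one in the holder (550,342). The last is the one meant. Next, an enlarged check.

```bash
cat > h.py <<'E'
import numpy as np,cv2
from scipy.spatial.transform import Rotation as R
from scipy.optimize import least_squares,minimize
from plant import ctrl,cams
def cam(n): return cams.read_camera(n)
def proj(c,P):
    P=np.atleast_2d(P); q=P@c["view"][:3,:3].T+c["view"][:3,3]
    s=q[:,:2]/q[:,2:]; s=s*(1+c["k1"]*(s**2).sum(1,keepdims=True))
    return s*[c["fx"],c["fy"]]+[c["cx"],c["cy"]]
def tri(cs,uvs,x0=(.6,0,.03)):
    r=least_squares(lambda p:np.ravel([proj(c,p)[0]-uv for c,uv in zip(cs,uvs)]),x0); return r.x,r.fun
def onplane(c,uv,z,x0=(.6,0)):
    return least_squares(lambda p:proj(c,[p[0],p[1],z])[0]-uv,x0).x
def crop(im,cx,cy,w,h,k):
    o=cv2.getRectSubPix(im,(w,h),(float(cx),float(cy)))
    return cv2.resize(o,None,fx=k,fy=k,interpolation=cv2.INTER_CUBIC)
E
cat > mos.py <<'E'
from h import *
s=cv2.imread("pics/side0.png");t=cv2.imread("pics/top0.png")
f=1.5625
T=[(218,323),(418,265),(545,347)];S=[(337,198),(437,315),(387,435)]
rows=[np.hstack([crop(im,u/f,v/f,66,74,4) for u,v in L]) for im,L in((t,T),(s,S))]
cv2.imwrite("pics/m0.png",np.vstack(rows))
E
python3 mos.py
```

```text
(no output)
```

View pics/m0.png

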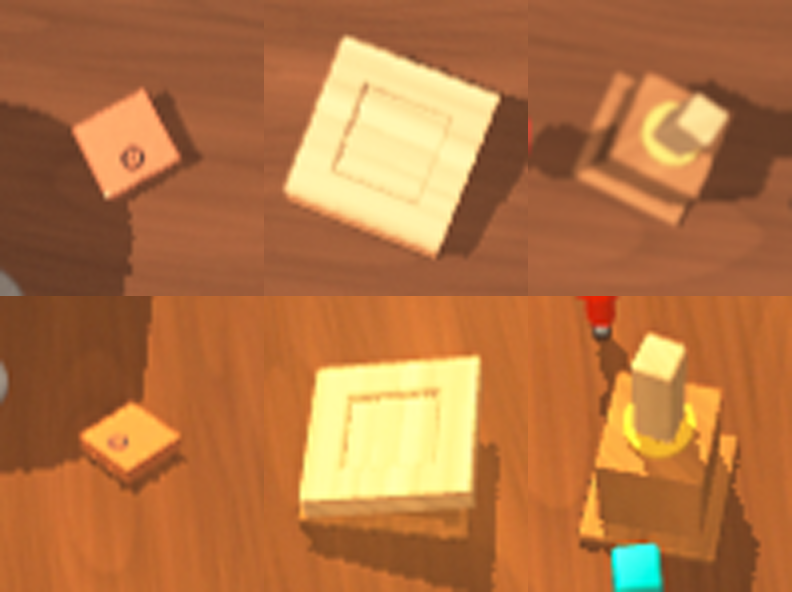

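The crop confirms it: the tile's ring is visible at panel (133,158). The holder's press has the wooden grip and yellow flange, and the decoys stand close on both sides of it. I'll triangulate the clicked corners.

```bash
cat > fit.py <<'E'
from h import *
import pickle
cs={n:cam(n) for n in("top","side")}
f=1.5625
C={"top":[(218,323),(418,265),(545,347)],"side":[(337,198),(437,315),(387,435)]}
def src(n,k,p):
    p=np.asarray(p,float)-[264*k,296*(n=="side")]
    return np.array(C[n][k])/f+(p+.5)/4-.5-np.array([32.5,36.5])
def T(k,a,b):
    x,r=tri([cs["top"],cs["side"]],[src("top",k,a),src("side",k,b)]); return x,abs(r).max()
L=[("tile far",0,(143,89),(181,436)),("tile L",0,(73,129),(128,402)),("tile near",0,(107,200),(80,438)),("tile R",0,(181,157),(132,480)),("ring",0,(133,158),(119,441)),
("plate a",1,(344,37),(480,356)),("plate b",1,(499,97),(473,493)),("plate c",1,(437,250),(300,503)),("plate d",1,(286,190),(316,368)),
("rec a",1,(365,85),(438,390)),("rec b",1,(452,118),(435,465)),("rec c",1,(418,203),(343,468)),("rec d",1,(334,170),(349,397)),
("blk a",2,(645,72),(722,388)),("blk c",2,(690,198),(597,463)),("blk d",2,(610,155),(620,372)),("grip top",2,(704,120),(660,358)),("grip a",2,(700,92),(686,346)),("grip b",2,(728,115),(676,382)),("grip c",2,(708,148),(633,370)),("grip d",2,(680,125),(644,334))]
for n,k,a,b in L:
    x,r=T(k,a,b); print(n,(x*1000).round(1),round(r,2))
# decoys/others for clearance
for n,a,b in[("red top",(488,341),(361,338)),("turq top",(630,362),(378,479)),("coaster",(381,376),(320,317)),("mug",(248,190),(444,168)),("case",(557,248),(510,440))]:
    x,r=tri([cs["top"],cs["side"]],[np.array(a)/f,np.array(b)/f]);print(n,(x*1000).round(),abs(r).max().round(1))
E
python3 fit.py
```

```text
tile far [541.9 306.9   8.3] 0.62
tile L [505.4 348.3  11.9] 0.01
tile near [462.8 317.2   5.3] 0.68
tile R [500.3 274.8  -4.1] 0.6
ring [493.1 302.7  12. ] 0.62
plate a [713.6  16.5  53.5] 0.73
plate b [687.7 -92.6  49.5] 0.83
plate c [582.1 -65.5  20.4] 0.26
plate d [607.3  41.4  28.1] 0.2
rec a [683.3  -2.   45.1] 0.26
rec b [669.5 -63.2  43.9] 0.54
rec c [611.6 -48.2  30.2] 0.69
rec d [625.4  11.1  30.4] 0.31
blk a [ 575.6 -238.1   72.1] 0.46
blk c [ 500.2 -274.6   69.8] 0.85
blk d [ 519.3 -220.7   72.4] 0.47
grip top [ 537.4 -259.3  147.5] 0.74
grip a [ 552.4 -255.   149.8] 0.37
grip b [ 543.4 -273.6  145.8] 1.1
grip c [ 522.2 -263.5  145.5] 1.01
grip d [ 531.3 -244.9  149.7] 0.37
red top [ 514. -149.  146.] 0.1
turq top [ 513. -366.  145.] 0.9
coaster [451.   9.   3.] 0.8
mug [716. 273.  92.] 1.4
case [ 720. -270.   17.] 1.5
```

```bash
cat > fit2.py <<'E'
exec(open("fit.py").read().split("for n,k,a,b in L:")[0])
import sys
rz=lambda a:R.from_euler("z",a)
D={n:(k,a,b) for n,k,a,b in L}
sq=lambda h,z,h2=None:np.array([[h,h,z],[-h,h,z],[-h,-h,z],[h,-h,z]])
def model(p):
    d={}
    o=rz(p[2]).apply(sq(.028,.015))+[p[0],p[1],0]
    d.update(zip(["tile far","tile L","tile near","tile R"],o[[3,0,1,2]]))  # yaw ~40deg: corners
    d["ring"]=rz(p[2]).apply([-.012*1,0,.015])+[p[0],p[1],0]
    Rs=rz(p[5])*R.from_euler("y",-15,degrees=True); c=np.array([p[3],p[4],.037])
    pl=np.array([[p[10],.056,.005],[p[10],-.056,.005],[-p[11],-.056,.005],[-p[11],.056,.005]])
    d.update(zip(["plate a","plate b","plate c","plate d"],Rs.apply(pl)+c))
    h=.0305;re=np.array([[h,h,.005],[h,-h,.005],[-h,-h,.005],[-h,h,.005]])
    d.update(zip(["rec a","rec b","rec c","rec d"],Rs.apply(re)+c))
    H=rz(p[8]).apply(sq(.03,.075))+[p[6],p[7],0]
    d.update(zip(["blk a","blk d","blk c"],H[:3]))
    G=rz(p[9]).apply(sq(.012,.151))+[p[6],p[7],0]
    d.update(zip(["grip a","grip d","grip c","grip b"],G)); d["grip top"]=G.mean(0)
    return d
def res(p):
    d=model(p); r=[]
    for n,(k,a,b) in D.items():
        for i,(c,uv) in enumerate((("top",a),("side",b))):
            w=.4 if (n,c) in[("rec b","side"),("rec c","side"),("tile near","top")] else 1
            r.append(w*(proj(cs[c],d[n])[0]+p[12+2*i:14+2*i]-src(c,k,uv)))
    return np.r_[np.ravel(r),p[12:]/1.]
p0=np.array([.503,.312,np.radians(40),.6475,-.0255,np.radians(14),.5377,-.2593,np.radians(25),np.radians(25),.056,.056,0,0,0,0])
if __name__=="__main__":
    s=least_squares(res,p0,x_scale=np.r_[.01,.01,.1,.01,.01,.1,.01,.01,.1,.1,.01,.01,1,1,1,1],loss="soft_l1",f_scale=.5)
    p=s.x; np.save("p.npy",p)
    print("tile",p[:2],np.degrees(p[2]));print("recess",p[3:5],np.degrees(p[5]),p[10:12]);print("holder",p[6:8],np.degrees(p[8:10]));print("off",p[12:])
    r=s.fun[:-4].reshape(-1,2,2)
    for n,x in zip(D,r): print(n,x.round(2).tolist())
E
python3 fit2.py
```

```text
tile [0.50224339 0.30655669] 39.85742946988402
recess [ 0.64767522 -0.02712089] -13.737523191086066 [0.05644002 0.05559359]
holder [ 0.53712877 -0.25926636] [-19.00070045 -25.12700693]
off [-0.62128199  0.5315944   0.60841979  0.36412544]
tile far [[-0.01, -0.26], [-0.04, -0.21]]
tile L [[-0.19, 0.29], [0.73, 0.08]]
tile near [[0.29, -0.06], [-0.2, -0.25]]
tile R [[0.07, -0.13], [-0.69, -2.23]]
ring [[0.41, 0.02], [-0.0, 0.67]]
plate a [[0.03, -0.14], [-0.16, 0.48]]
plate b [[0.16, -0.39], [-0.4, -0.41]]
plate c [[0.57, 0.34], [0.13, -0.18]]
plate d [[-0.21, 0.34], [0.56, 0.86]]
rec a [[0.13, 0.2], [0.27, -0.01]]
rec b [[-0.48, 0.02], [-0.15, -0.28]]
rec c [[-0.16, -0.03], [-0.13, 0.05]]
rec d [[-0.19, 0.08], [0.31, 0.0]]
blk a [[0.62, 0.15], [0.26, 0.85]]
blk c [[1.15, 0.17], [-0.6, 0.84]]
blk d [[-0.28, 0.27], [-0.13, 0.07]]
grip top [[-0.23, -0.3], [-0.16, -0.3]]
grip a [[-1.08, -0.31], [0.55, -0.48]]
grip b [[0.67, -0.56], [-0.48, 0.05]]
grip c [[0.63, -0.25], [-0.7, -0.08]]
grip d [[-1.15, -0.04], [0.24, -0.52]]
```

```bash
cat >> h.py <<'E'
def pose():
    s=ctrl.get_state(); return s,np.array(s["eef_pos"]),R.from_quat(s["tcp_rot"])
def toolR(xdir,jaw):
    x=np.array(xdir,float);x/=np.linalg.norm(x);z=np.array(jaw,float);z-=x*(x@z);z/=np.linalg.norm(z)
    return R.from_matrix(np.c_[x,np.cross(z,x),z])
def goto(tp,xdir,jaw,base=None):
    """print row numbers (units) to go to target; picks nearer half turn"""
    s,p,r=pose()
    if base: p,r=base
    for sg in(1,-1):
        t=toolR(xdir,sg*np.array(jaw,float)); d=r.inv().apply(np.array(tp)-p)/.3; w=(r.inv()*t).as_rotvec()/(np.pi/2)
        print("jaw sign",sg,"shift",d.round(4).tolist(),"turn",w.round(4).tolist())
def ang(a): return np.array([np.cos(np.radians(a)),np.sin(np.radians(a)),0])
E
python3 - <<'E'
from h import *
s,p,r=pose();print(p,r.as_matrix().round(4).tolist(),np.degrees(np.arctan2(*r.as_matrix()[1::-1,2])))
D=[0,0,-1]
for a in(40,130): print(a);goto([.5022,.3066,.10],D,ang(a))
E
```

```text
[ 0.23129173 -0.63391132  0.23082842] [[-0.0002, 0.9395, 0.3427], [0.0008, 0.3427, -0.9395], [-1.0, 0.0001, -0.0008]] -69.96072531233463
40
jaw sign 1 shift [0.4385, 1.9226, -2.6354] turn [-1.2218, -0.0003, -0.0005]
jaw sign -1 shift [0.4385, 1.9226, -2.6354] turn [0.7782, -0.0005, 0.0002]
130
jaw sign 1 shift [0.4385, 1.9226, -2.6354] turn [1.7782, -0.0002, 0.0007]
jaw sign -1 shift [0.4385, 1.9226, -2.6354] turn [-0.2218, -0.0005, -0.0002]
```

```bash
python3 - <<'E'
from h import *
s,p,r=pose();D=[0,0,-1];b=(p,r)
for t,a in(([.45,-.42,.25],-35),([.58,-.16,.25],-6),([.56,.1,.25],19),([.5022,.3066,.10],40)):
    goto(t,D,ang(a),b); b=(np.array(t),toolR(D,ang(a)))
E
```

```text
jaw sign 1 shift [-0.0635, 0.9292, -0.4201] turn [-0.3885, -0.0005, -0.0002]
jaw sign -1 shift [-0.0635, 0.9292, -0.4201] turn [1.6115, -0.0003, 0.0006]
jaw sign 1 shift [0.0, 0.9585, -0.1421] turn [-0.3222, 0.0, 0.0]
jaw sign -1 shift [0.0, 0.9585, -0.1421] turn [1.6778, 0.0, 0.0]
jaw sign 1 shift [0.0, 0.855, -0.1569] turn [-0.2778, 0.0, 0.0]
jaw sign -1 shift [0.0, 0.855, -0.1569] turn [1.7222, 0.0, 0.0]
jaw sign 1 shift [0.5, 0.7139, 0.042] turn [-0.2333, 0.0, 0.0]
jaw sign -1 shift [0.5, 0.7139, 0.042] turn [1.7667, 0.0, 0.0]
```

>>> play_rows([
  [100, [-0.06, 0.93, -0.42], [-0.39, 0, 0]],
  [100, [-0.06, 0.93, -0.42], [-0.39, 0, 0]],
  [100, [-0.06, 0.93, -0.42], [-0.39, 0, 0]],
  [100, [-0.06, 0.93, -0.42], [-0.39, 0, 0]],
  [100, [-0.06, 0.93, -0.42], [-0.39, 0, 0]],
  [100, [-0.06, 0.93, -0.42], [-0.39, 0, 0]],
  [100, [-0.06, 0.93, -0.42], [-0.39, 0, 0]],
  [100, [-0.06, 0.93, -0.42], [-0.39, 0, 0]],
], force=40)

```text
time: 0.97
eef_pos: [0.4535, -0.4163, 0.25]
tcp_rot: [0.211, 0.675, -0.21, 0.676]
contact_force: [-0.4, -0.3, 0.6]
opening: 1.004
```

>>> play_rows([
  [80, [0, 0.96, -0.14], [-0.32, 0, 0]],
  [80, [0, 0.96, -0.14], [-0.32, 0, 0]],
  [80, [0, 0.96, -0.14], [-0.32, 0, 0]],
  [80, [0, 0.96, -0.14], [-0.32, 0, 0]],
  [80, [0, 0.96, -0.14], [-0.32, 0, 0]],
  [80, [0, 0.96, -0.14], [-0.32, 0, 0]],
  [80, [0, 0.96, -0.14], [-0.32, 0, 0]],
  [80, [0, 0.96, -0.14], [-0.32, 0, 0]],
])

```text
time: 1.63
eef_pos: [0.5824, -0.154, 0.2494]
tcp_rot: [0.036, 0.706, -0.034, 0.707]
contact_force: [0.1, -0.3, 1.2]
opening: 0.794
```

>>> play_rows([
  [80, [0, 0.855, -0.157], [-0.28, 0, 0]],
  [80, [0, 0.855, -0.157], [-0.28, 0, 0]],
  [80, [0, 0.855, -0.157], [-0.28, 0, 0]],
  [80, [0, 0.855, -0.157], [-0.28, 0, 0]],
  [80, [0, 0.855, -0.157], [-0.28, 0, 0]],
  [80, [0, 0.855, -0.157], [-0.28, 0, 0]],
  [80, [0, 0.855, -0.157], [-0.28, 0, 0]],
])

```text
time: 2.22
eef_pos: [0.5597, 0.1043, 0.2495]
tcp_rot: [-0.118, 0.697, 0.12, 0.697]
contact_force: [0.0, -0.2, 0.8]
opening: 0.801
```

>>> play_rows([
  [80, [0.5, 0.714, 0.042], [-0.23, 0, 0]],
  [80, [0.5, 0.714, 0.042], [-0.23, 0, 0]],
  [80, [0.5, 0.714, 0.042], [-0.23, 0, 0]],
  [80, [0.5, 0.714, 0.042], [-0.23, 0, 0]],
  [80, [0.5, 0.714, 0.042], [-0.23, 0, 0]],
  [80, [0.5, 0.714, 0.042], [-0.23, 0, 0]],
  [80, [0.5, 0.714, 0.042], [-0.23, 0, 0]],
  [80, [0.5, 0.714, 0.042], [-0.23, 0, 0]],
])

```text
time: 2.88
eef_pos: [0.5001, 0.3072, 0.0963]
tcp_rot: [-0.242, 0.666, 0.242, 0.662]
contact_force: [0.3, -0.7, 0.4]
opening: 0.801
```

Now a picture from near: gripper over the tile in both views, with the projected TCP.

```bash
cat > look.py <<'E'
import sys
from h import *
# usage: look.py name k X Y Z [more...]: crops both views round the world point, marks TCP (cross)
name=sys.argv[1];k=int(sys.argv[2]);P=np.array(list(map(float,sys.argv[3:6])))
off={"top":np.load("p.npy")[12:14],"side":np.load("p.npy")[14:16]}
s,p,r=pose();o=[];w=int(400/k);h=int(600/k)
for n in("top","side"):
    c=cam(n);u=proj(c,P)[0]+off[n];u=u.round();im=crop(c["color"][:,:,::-1].copy(),*u,w,h,k)
    t=(proj(c,p)[0]+off[n]-u+[(w-1)/2,(h-1)/2]+.5)*k-.5
    cv2.drawMarker(im,tuple(int(v) for v in t.round()),(0,255,0),cv2.MARKER_CROSS,20,1)
    o.append(im); print(n,"panel origin px",u-[(w-1)/2,(h-1)/2],"tcp",t.round(1))
cv2.imwrite(f"pics/{name}.png",np.hstack(o))
E
python3 look.py near1 6 .502 .307 .05; python3 -c "
from h import *
s,p,r=pose();print(p,s['opening']);goto([.5022,.3066,.006],[0,0,-1],ang(39.9))"
```

```text
top panel origin px [101.5 154.5] tcp [160.4 283.1]
side panel origin px [182.5  66.5] tcp [185.  229.4]
[0.50323044 0.30592835 0.09980916] 0.7973800265894057
jaw sign 1 shift [0.3127, 0.0042, -0.0013] turn [-0.0005, 0.0001, 0.0006]
jaw sign -1 shift [0.3127, 0.0042, -0.0013] turn [1.9995, 0.001, -0.0002]
```

View pics/near1.png

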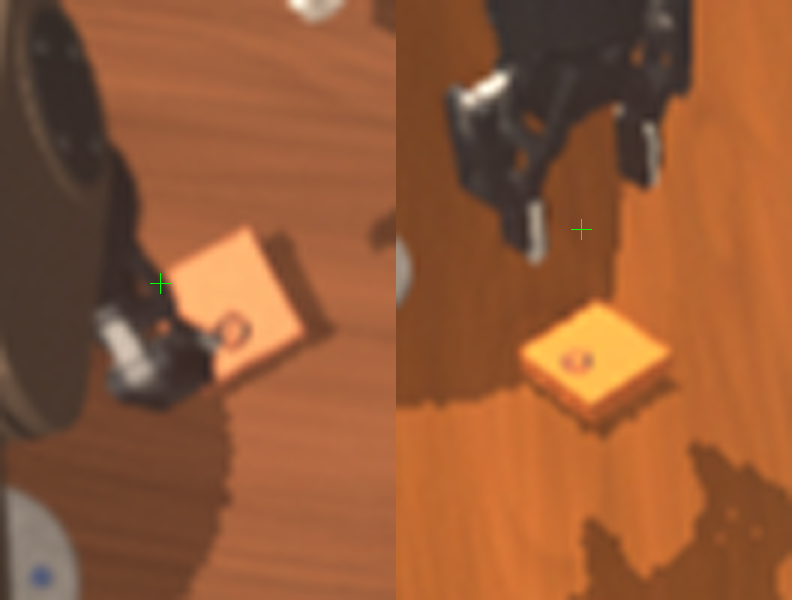

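>>> play_rows([
  [80, [0.2, 0.004, -0.001], [0, 0, 0]],
  [80, [0.2, 0.004, -0.001], [0, 0, 0]],
  [80, [0.29, 0.004, -0.001], [0, 0, 0]],
  [80, [0.322, 0.004, -0.001], [0, 0, 0]],
  [80, [0.322, 0.004, -0.001], [0, 0, 0]],
  [50, [0.322, 0.004, -0.001], [0, 0, 0]],
  [50, [0.322, 0.004, -0.001], [0, 0, 0]],
  [50, [0.322, 0.004, -0.001], [0, 0, 0]],
  [50, [0.322, 0.004, -0.001], [0, 0, 0]],
  [50, [0.322, 0.004, -0.001], [0, 0, 0]],
], force=40)

```text
time: 3.82
eef_pos: [0.5029, 0.3078, 0.0048]
tcp_rot: [-0.241, 0.663, 0.241, 0.666]
contact_force: [0.5, -1.5, 4.9]
opening: 0.641
```

```bash
python3 -c "
from h import *
s,p,r=pose();print(p,s['opening'],s['contact_force']);
p=np.load('p.npy');a=np.degrees(p[5]);Rs=R.from_euler('z',p[5])*R.from_euler('y',-15,degrees=True);n=Rs.apply([0,0,1]);x=Rs.apply([1,0,0]);c=np.array([p[3],p[4],.037]);print(n,x,c)
s,q,r=pose()
up=(q+[0,0,.15],r); print('lift .5');
W=([.60,.14,.17]);goto(W,-n,x,up)
goto(c+n*.03,-n,x,(np.array(W),toolR(-n,x)))
"
```

```text
[0.50294024 0.3078255  0.00476728] 0.6407793197994448 [ 0.45274255 -1.46466897  4.8531856 ]
[-0.25141522  0.06146289  0.96592583] [ 0.93829436 -0.22938262  0.25881905] [ 0.64767522 -0.02712089  0.037     ]
lift .5
jaw sign 1 shift [-0.05, -0.6368, -0.1101] turn [0.5921, -0.1519, -0.0779]
jaw sign -1 shift [-0.05, -0.6368, -0.1101] turn [-1.3951, 0.0927, -0.1807]
jaw sign 1 shift [0.4024, -0.5034, 0.1622] turn [0.0, 0.0, 0.0]
jaw sign -1 shift [0.4024, -0.5034, 0.1622] turn [2.0, 0.0, 0.0]
```

>>> play_rows([
  [50, [-0.1, 0, 0], [0, 0, 0]],
  [50, [-0.3, 0, 0], [0, 0, 0]],
  [50, [-0.5, 0, 0], [0, 0, 0]],
  [50, [-0.5, 0, 0], [0, 0, 0]],
  [50, [-0.5, 0, 0], [0, 0, 0]],
  [50, [-0.5, 0, 0], [0, 0, 0]],
])

```text
time: 4.32
eef_pos: [0.503, 0.3085, 0.1565]
tcp_rot: [-0.241, 0.662, 0.241, 0.667]
contact_force: [-0.7, 0.0, -2.1]
opening: 0.641
```

>>> play_rows([
  [50, [-0.05, -0.64, -0.11], [0.59, -0.15, -0.08]],
  [50, [-0.05, -0.64, -0.11], [0.59, -0.15, -0.08]],
  [50, [-0.05, -0.64, -0.11], [0.59, -0.15, -0.08]],
  [50, [-0.05, -0.64, -0.11], [0.59, -0.15, -0.08]],
  [50, [-0.05, -0.64, -0.11], [0.59, -0.15, -0.08]],
  [50, [-0.05, -0.64, -0.11], [0.59, -0.15, -0.08]],
  [50, [-0.05, -0.64, -0.11], [0.59, -0.15, -0.08]],
  [50, [-0.05, -0.64, -0.11], [0.59, -0.15, -0.08]],
  [50, [-0.05, -0.64, -0.11], [0.59, -0.15, -0.08]],
  [50, [-0.05, -0.64, -0.11], [0.59, -0.15, -0.08]],
])

```text
time: 5.15
eef_pos: [0.5974, 0.139, 0.1653]
tcp_rot: [0.069, 0.608, -0.095, 0.785]
contact_force: [-0.1, -0.9, -0.8]
opening: 0.636
```

```bash
cat > g.py <<'E'
# g.py h : go so that TCP is h m above recess floor along the normal; optional dx dy in recess axes
from h import *
import sys
p=np.load('p.npy');Rs=R.from_euler('z',p[5])*R.from_euler('y',-15,degrees=True);n=Rs.apply([0,0,1]);x=Rs.apply([1,0,0]);c=np.array([p[3],p[4],.037])
s,q,r=pose();h,dx,dy=(list(map(float,sys.argv[1:]))+[0,0])[:3]
goto(c+Rs.apply([dx,dy,h]),-n,x)
print("in recess frame mm",(Rs.inv().apply(q-c)*1000).round(1),"tool x vs n deg",np.degrees(np.arccos(min(1,-(r.apply([1,0,0])@n)))).round(2),"F",Rs.inv().apply(s["contact_force"]).round(1),"open",s["opening"],"t",s["time"])
E
python3 g.py 0.030
```

```text
jaw sign 1 shift [0.3907, -0.497, 0.1736] turn [0.0044, -0.0057, 0.004]
jaw sign -1 shift [0.3907, -0.497, 0.1736] turn [-1.9956, -0.0062, -0.0089]
in recess frame mm [-52.1 149.5 146.8] tool x vs n deg 0.62 F [-0.1 -0.9 -0.8] open 0.63594703033326 t 5.15
```

>>> play_rows([
  [50, [0.2, -0.497, 0.17], [0, -0.005, 0]],
  [50, [0.2, -0.497, 0.17], [0, -0.005, 0]],
  [50, [0.2, -0.497, 0.17], [0, -0.005, 0]],
  [50, [0.3, -0.497, 0.17], [0, -0.005, 0]],
  [50, [0.39, -0.497, 0.17], [0, -0.005, 0]],
  [50, [0.39, -0.497, 0.17], [0, -0.005, 0]],
  [50, [0.39, -0.497, 0.17], [0, -0.005, 0]],
  [50, [0.39, -0.497, 0.17], [0, -0.005, 0]],
  [50, [0.39, -0.497, 0.17], [0, -0.005, 0]],
])

```text
time: 5.9
eef_pos: [0.6419, -0.0244, 0.0708]
tcp_rot: [0.069, 0.602, -0.095, 0.79]
contact_force: [0.4, -0.4, -0.5]
opening: 0.636
```

```bash
python3 g.py 0.030; python3 look.py near2 6 .645 -.027 .06
```

```text
jaw sign 1 shift [0.014, -0.0041, -0.0092] turn [0.0035, 0.0045, 0.0029]
jaw sign -1 shift [0.014, -0.0041, -0.0092] turn [-1.9964, -0.0045, 0.0071]
in recess frame mm [ 2.7  1.3 34.2] tool x vs n deg 0.48 F [ 0.4 -0.3 -0.6] open 0.6355989238905355 t 5.9
top panel origin px [234.5 118.5] tcp [189.3 296.3]
side panel origin px [245.5 144.5] tcp [192.8 278.1]
```

View pics/near2.png

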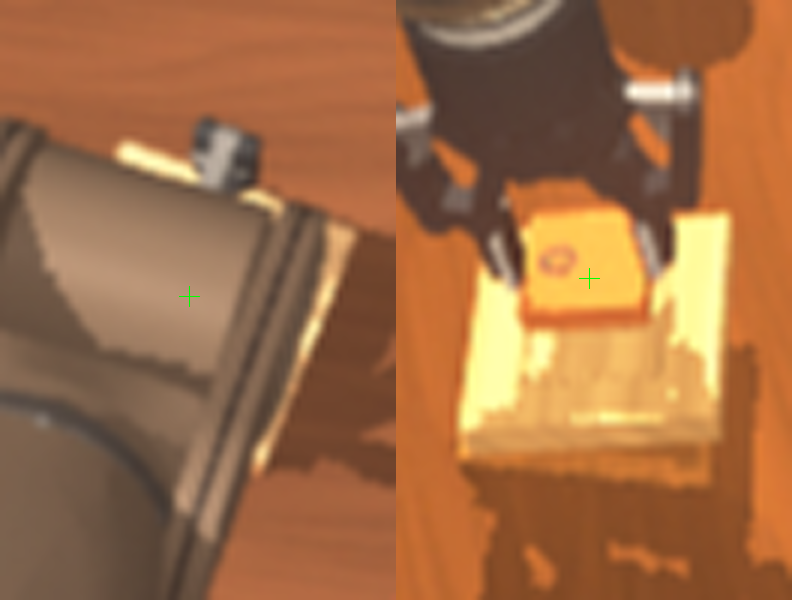

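>>> play_rows([
  [50, [0.014, -0.004, -0.009], [0, 0, 0]],
  [50, [0.014, -0.004, -0.009], [0, 0, 0]],
  [50, [0.014, -0.004, -0.009], [0, 0, 0]],
  [50, [0.014, -0.004, -0.009], [0, 0, 0]],
])

```text
time: 6.33
eef_pos: [0.6388, -0.0258, 0.064]
tcp_rot: [0.069, 0.603, -0.096, 0.789]
contact_force: [0.4, 0.3, -1.1]
opening: 0.635
```

```bash
python3 g.py 0.030; cat > tl.py <<'E'
from h import *
import sys
p=np.load('p.npy');Rs=R.from_euler('z',p[5])*R.from_euler('y',-15,degrees=True);n=Rs.apply([0,0,1]);c0=np.array([p[3],p[4],.037])
s,q,r=pose();c=cam("side");u0=np.array([245.5,144.5])
d=float(sys.argv[1])
for z in(.015,0):
    P=q-n*d+Rs.apply([[.028,.028,z],[-.028,.028,z],[-.028,-.028,z],[.028,-.028,z]])
    print(z,((proj(c,P)+p[14:16]-u0+.5)*6-.5+[396,0]).round(0).tolist())
im=crop(c["color"][:,:,::-1].copy(),*(u0+[32.5,49.5]),66,100,6);cv2.imwrite("pics/n3.png",im)
E
python3 tl.py .003
```

```text
jaw sign 1 shift [-0.0053, 0.0026, 0.0053] turn [0.0027, 0.0025, 0.0033]
jaw sign -1 shift [-0.0053, 0.0026, 0.0053] turn [-1.9973, -0.0052, 0.0039]
in recess frame mm [-1.6 -0.8 28.4] tool x vs n deg 0.37 F [-0.   0.4 -1.1] open 0.6354457712626805 t 6.3333
0.015 [[644.0, 219.0], [519.0, 230.0], [506.0, 329.0], [635.0, 319.0]]
0 [[650.0, 241.0], [527.0, 252.0], [514.0, 350.0], [642.0, 341.0]]
```

```bash
python3 - <<'E'
import cv2
im=cv2.imread("pics/n3.png")[190:400,90:290]
cv2.imwrite("pics/n3b.png",cv2.resize(im,None,fx=2.8,fy=2.8,interpolation=cv2.INTER_CUBIC))
E
```

```text
(no output)
```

View pics/n3b.png

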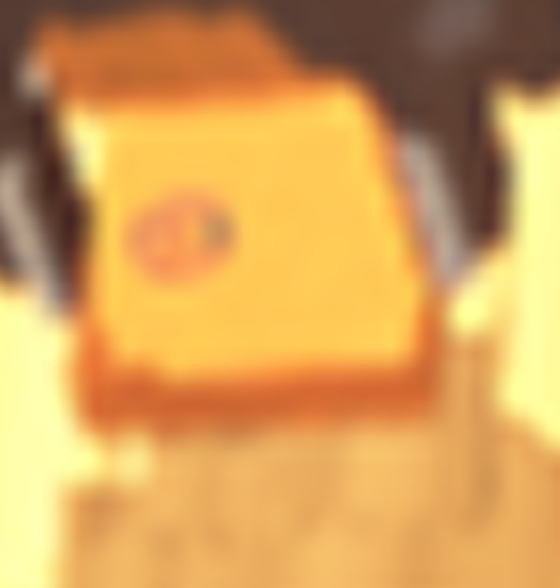

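>>> play_rows([
  [50, [0.02, 0.0026, 0.0053], [0.003, 0.0025, 0.003]],
  [50, [0.04, 0.0026, 0.0053], [0.003, 0.0025, 0.003]],
  [50, [0.055, 0.0026, 0.0053], [0.003, 0.0025, 0.003]],
  [50, [0.068, 0.0026, 0.0053], [0.003, 0.0025, 0.003]],
  [50, [0.068, 0.0026, 0.0053], [0.003, 0.0025, 0.003]],
  [50, [0.068, 0.0026, 0.0053], [0.003, 0.0025, 0.003]],
  [50, [0.068, 0.0026, 0.0053], [0.003, 0.0025, 0.003]],
], force=25)

```text
time: 6.97
eef_pos: [0.6458, -0.027, 0.0443]
tcp_rot: [0.073, 0.605, -0.095, 0.787]
contact_force: [-0.4, -0.1, -1.4]
opening: 0.637
```

```bash
python3 g.py 0.006;python3 tl.py .004;python3 - <<'E'
import cv2
im=cv2.imread("pics/n3.png")[190:490,50:330]
cv2.imwrite("pics/n4.png",cv2.resize(im,None,fx=2,fy=2,interpolation=cv2.INTER_CUBIC))
E
```

```text
jaw sign 1 shift [0.0052, 0.0012, -0.0003] turn [-0.0006, -0.0003, 0.0004]
jaw sign -1 shift [0.0052, 0.0012, -0.0003] turn [1.9994, 0.0006, 0.0005]
in recess frame mm [ 0.1 -0.4  7.6] tool x vs n deg 0.04 F [-0.7 -0.2 -1.2] open 0.6372304382233341 t 6.9667
0.015 [[657.0, 250.0], [534.0, 260.0], [522.0, 359.0], [649.0, 350.0]]
0 [[664.0, 272.0], [541.0, 282.0], [530.0, 380.0], [656.0, 372.0]]
```

View pics/n4.png

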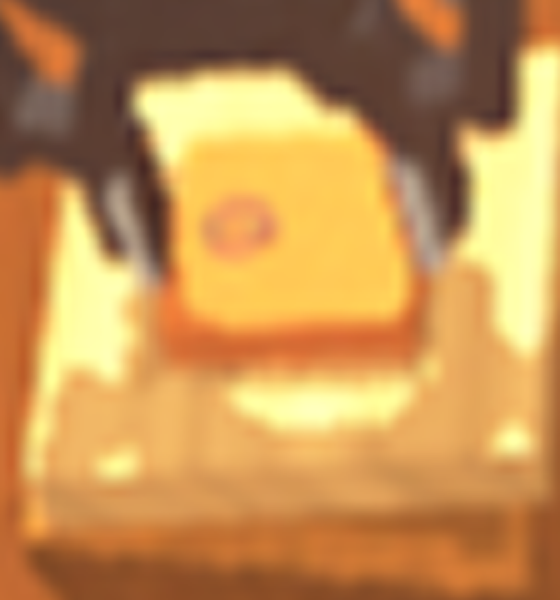

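```bash
python3 - <<'E'
from h import *
p=np.load('p.npy');Rs=R.from_euler('z',p[5])*R.from_euler('y',-15,degrees=True);c0=np.array([p[3],p[4],.037])
c=cam("side");u0=np.array([245.5,144.5])
f=lambda P:((proj(c,c0+Rs.apply(P))+p[14:16]-u0+.5)*6-.5+[396,0]).round(1).tolist()
print(f([[-.056,-.056,.005],[0,-.056,.005],[.056,-.056,.005]]))
print(f([[0,-.028,.0036],[0,-.027,.0036],[0,-.028,.0046],[.001,-.028,.0036]]))
im=cv2.imread("pics/n3.png")
for x in(180,190,200,210): # column profiles through tile near edge: panel x = x+396
    col=im[330:450:3,x].astype(int); print(x+396,[(330+3*i,*v) for i,v in enumerate(col.tolist())][::1])
E
```

```text
[[460.2, 433.3], [586.6, 425.2], [716.4, 416.9]]
[[592.4, 375.3], [592.6, 373.5], [591.9, 373.9], [594.6, 375.2]]
576 [(330, 85, 202, 255), (333, 84, 203, 255), (336, 84, 204, 255), (339, 84, 204, 255), (342, 85, 205, 255), (345, 85, 200, 255), (348, 83, 193, 255), (351, 77, 175, 254), (354, 69, 153, 244), (357, 60, 128, 230), (360, 53, 112, 217), (363, 51, 105, 209), (366, 53, 109, 211), (369, 62, 124, 219), (372, 73, 139, 226), (375, 87, 162, 234), (378, 98, 183, 242), (381, 114, 207, 249), (384, 131, 226, 253), (387, 148, 243, 255), (390, 161, 255, 255), (393, 160, 254, 255), (396, 146, 241, 252), (399, 125, 217, 247), (402, 109, 195, 241), (405, 97, 177, 236), (408, 95, 172, 235), (411, 96, 172, 235), (414, 96, 172, 235), (417, 96, 171, 233), (420, 94, 167, 230), (423, 90, 161, 225), (426, 87, 156, 221), (429, 86, 153, 218), (432, 86, 153, 218), (435, 87, 153, 218), (438, 87, 153, 218), (441, 84, 149, 214), (444, 79, 142, 210), (447, 70, 132, 204)]
586 [(330, 85, 200, 255), (333, 85, 200, 255), (336, 85, 202, 255), (339, 85, 203, 255), (342, 85, 204, 255), (345, 83, 197, 255), (3
[... 1739 characters left out ...]
67, 150, 243), (354, 60, 128, 232), (357, 54, 112, 221), (360, 51, 106, 214), (363, 54, 109, 213), (366, 58, 116, 216), (369, 67, 131, 224), (372, 76, 145, 230), (375, 91, 168, 238), (378, 102, 190, 244), (381, 122, 216, 250), (384, 142, 236, 253), (387, 164, 250, 255), (390, 180, 255, 255), (393, 187, 255, 255), (396, 189, 255, 255), (399, 176, 255, 255), (402, 157, 240, 252), (405, 132, 218, 249), (408, 113, 200, 247), (411, 100, 187, 245), (414, 100, 187, 245), (417, 102, 186, 243), (420, 99, 179, 238), (423, 95, 171, 232), (426, 92, 164, 227), (429, 89, 159, 223), (432, 88, 157, 221), (435, 87, 154, 218), (438, 86, 152, 215), (441, 80, 144, 207), (444, 73, 133, 198), (447, 63, 121, 191)]
```

>>> play_rows([
  [50, [0.004, 0.001, 0], [0, 0, 0]],
  [50, [0.008, 0.001, 0], [0, 0, 0]],
  [50, [0.011, 0.001, 0], [0, 0, 0]],
  [50, [0.011, 0.001, 0], [0, 0, 0]],
  [50, [0.011, 0.001, 0], [0, 0, 0]],
])

```text
time: 7.48
eef_pos: [0.6466, -0.0268, 0.042]
tcp_rot: [0.073, 0.605, -0.095, 0.787]
contact_force: [-4.5, 0.8, 5.3]
opening: 0.635
```

```bash
python3 g.py 0.004
```

```text
jaw sign 1 shift [0.0036, -0.0001, -0.0008] turn [-0.0005, -0.0004, 0.0004]
jaw sign -1 shift [0.0036, -0.0001, -0.0008] turn [1.9995, 0.0006, 0.0007]
in recess frame mm [0.2 0.  5.1] tool x vs n deg 0.05 F [-3.  -0.3  6.3] open 0.6346041083882241 t 7.4833
```

>>> play_rows([
  [50, [0.002, 0, 0], [0, 0, 0]],
  [50, [0.002, 0, 0], [0, 0, 0]],
  [75, [0.002, 0, 0], [0, 0, 0]],
  [75, [0.0, 0, 0], [0, 0, 0]],
  [75, [0, 0, 0], [0, 0, 0]],
  [75, [0, 0, 0], [0, 0, 0]],
])

```text
time: 7.98
eef_pos: [0.6469, -0.027, 0.0412]
tcp_rot: [0.073, 0.604, -0.095, 0.788]
contact_force: [-0.9, 0.2, -0.3]
opening: 0.752
```

```bash
python3 g.py 0.06
```

```text
jaw sign 1 shift [-0.1858, 0.0002, -0.0011] turn [-0.0007, 0.0001, 0.0003]
jaw sign -1 shift [-0.1858, 0.0002, -0.0011] turn [1.9993, 0.0005, -0.0002]
in recess frame mm [ 0.3 -0.1  4.3] tool x vs n deg 0.03 F [-1. -0. -0.] open 0.7520053932243943 t 7.9833
```

>>> play_rows([
  [75, [-0.05, 0, 0], [0, 0, 0]],
  [75, [-0.2, 0, 0], [0, 0, 0]],
  [75, [-0.5, 0, 0], [0, 0, 0]],
  [75, [-0.5, 0, 0], [0, 0, 0]],
  [75, [-0.5, 0, 0], [0, 0, 0]],
  [75, [-0.5, 0, 0], [0, 0, 0]],
])

```text
time: 8.48
eef_pos: [0.6115, -0.018, 0.192]
tcp_rot: [0.073, 0.6, -0.096, 0.791]
contact_force: [-0.0, -0.3, 0.1]
opening: 0.754
```

```bash
python3 -c "
from h import *
s,p,r=pose();print(p);goto([.5371,-.2593,.23],[0,0,-1],ang(-22))"
```

```text
[ 0.61151396 -0.01798426  0.19196524]
jaw sign 1 shift [-0.1355, -0.8403, -0.0133] turn [0.0907, 0.1727, -0.0126]
jaw sign -1 shift [-0.1355, -0.8403, -0.0133] turn [-1.8919, 0.0188, 0.2586]
```

>>> play_rows([
  [75, [-0.136, -0.84, -0.013], [0.09, 0.173, -0.013]],
  [75, [-0.136, -0.84, -0.013], [0.09, 0.173, -0.013]],
  [75, [-0.136, -0.84, -0.013], [0.09, 0.173, -0.013]],
  [75, [-0.136, -0.84, -0.013], [0.09, 0.173, -0.013]],
  [65, [-0.136, -0.84, -0.013], [0.09, 0.173, -0.013]],
  [65, [-0.136, -0.84, -0.013], [0.09, 0.173, -0.013]],
  [65, [-0.136, -0.84, -0.013], [0.09, 0.173, -0.013]],
  [65, [-0.136, -0.84, -0.013], [0.09, 0.173, -0.013]],
  [65, [-0.136, -0.84, -0.013], [0.09, 0.173, -0.013]],
  [65, [-0.136, -0.84, -0.013], [0.09, 0.173, -0.013]],
])

```text
time: 9.32
eef_pos: [0.5349, -0.2574, 0.2228]
tcp_rot: [0.135, 0.699, -0.134, 0.689]
contact_force: [-0.1, 0.3, 0.1]
opening: 0.648
```

```bash
cat > look2.py <<'E'
from h import *
import sys
p=np.load("p.npy");name=sys.argv[1]
s,q,r=pose();print(q,s["time"])
o=[]
for P in([.6455,-.027,.047],[.537,-.259,.11]):
    row=[]
    for n,of in(("top",p[12:14]),("side",p[14:16])):
        c=cam(n);u=(proj(c,P)[0]+of).round();row.append(crop(c["color"][:,:,::-1].copy(),*u,66,50,6))
        print(n,"origin",u-[32.5,24.5])
    o.append(np.hstack(row))
cv2.imwrite(f"pics/{name}.png",np.vstack(o))
E
python3 look2.py n5
```

```text
[ 0.53492677 -0.2573552   0.22278555] 9.3167
top origin [234.5 144.5]
side origin [245.5 172.5]
top origin [322.5 192.5]
side origin [215.5 242.5]
```

View pics/n5.png

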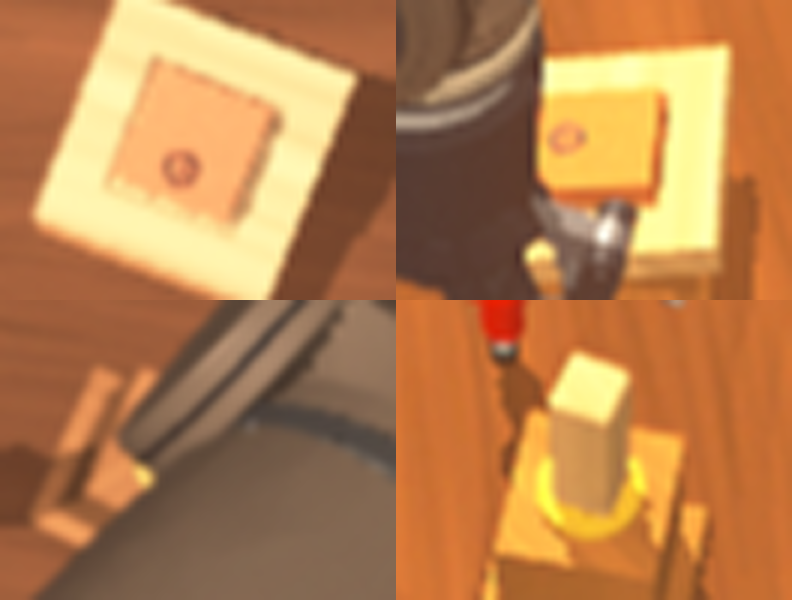

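```bash
cat > ring.py <<'E'
from h import *
p=np.load('p.npy');Rs=R.from_euler('z',p[5])*R.from_euler('y',-15,degrees=True);c0=np.array([p[3],p[4],.037])
ct,cs_=cam("top"),cam("side")
to=lambda o,pt:np.array(o)+(np.array(pt)+.5)/6-.5
rt=to([234.5,144.5],[181,168])-p[12:14]; rs=to([245.5,172.5],[567-396,138])-p[14:16]
for nm,cc,uv in(("top",ct,rt),("side",cs_,rs)):
    q=least_squares(lambda a:proj(cc,c0+Rs.apply([a[0],a[1],.015]))[0]-uv,[0,0]).x; print(nm,"ring in recess mm",(q*1000).round(1))
q=least_squares(lambda a:np.r_[proj(ct,c0+Rs.apply(a))[0]-rt,proj(cs_,c0+Rs.apply(a))[0]-rs],[0,0,.015]).x;print("tri",(q*1000).round(1))
# tile top face corners predicted in top panel
h=.028;P=c0+Rs.apply([[h,h,.015],[h,-h,.015],[-h,-h,.015],[-h,h,.015]])
print("top face pred",((proj(ct,P)+p[12:14]-[234.5,144.5]+.5)*6-.5).round().tolist())
print("side pred",((proj(cs_,P)+p[14:16]-[245.5,172.5]+.5)*6-.5+[396,0]).round().tolist())
obs=np.array([to([215.5,242.5],v)-p[14:16] for v in([574-396,52],[630-396,80],[607-396,121],[550-396,99])])
def f(a):
    g=R.from_euler('z',a[2]).apply(np.array([[1,1,0],[1,-1,0],[-1,-1,0],[-1,1,0]])*.012)+[a[0],a[1],.151]
    return np.ravel(proj(cs_,g)-obs)
s=least_squares(f,[.537,-.259,np.radians(-22)],x_scale=[.01,.01,.1]);print("grip side fit",s.x[:2],np.degrees(s.x[2]),s.fun.round(2))
E
python3 ring.py
```

```text
top ring in recess mm [-10.2   1.7]
side ring in recess mm [-11.4   2.7]
tri [-10.6   1.5  16.6]
top face pred [[157.0, 67.0], [274.0, 111.0], [229.0, 229.0], [112.0, 184.0]]
side pred [[659.0, 87.0], [651.0, 187.0], [524.0, 196.0], [536.0, 97.0]]
grip side fit [ 0.53676237 -0.25913115] 57.57856924943278 [ 0.06 -0.63  1.   -1.1  -0.07  1.15 -0.97  0.49]
```

```bash
python3 - <<'E'
from h import *
goto([.5370,-.2592,.160],[0,0,-1],ang(-27),(np.array([.5371,-.2593,.23]),toolR([0,0,-1],ang(-22))))
goto([.5370,-.2592,.160],[0,0,-1],ang(-27))
# ring/tile detection
for n,o,box in(("top",[234.5,144.5],(14,8,50,40)),("side",[245.5,172.5],(22,14,46,35))):
    c=cam(n)["color"].astype(float);x0,y0=int(o[0]+.5)+box[0],int(o[1]+.5)+box[1]
    im=c[y0:y0+box[3]-box[1],x0:x0+box[2]-box[0]]
    print(n,x0,y0);print((im[:,:,1]).astype(int))
E
```

```text
jaw sign 1 shift [0.2333, 0.0002, -0.0004] turn [0.0556, 0.0, 0.0]
jaw sign -1 shift [0.2333, 0.0002, -0.0004] turn [-1.9444, -0.0, -0.0]
jaw sign 1 shift [0.2152, -0.0014, 0.0089] turn [0.0571, -0.0067, 0.0021]
jaw sign -1 shift [0.2152, -0.0014, 0.0089] turn [-1.9429, -0.0032, -0.0102]
top 249 153
[[123 182 231 ... 245 227 179]
 [137 227 235 ... 245 246 245]
 [154 242 241 ... 241 243 244]
 ...
 [238 240 241 ... 233 223  76]
 [229 234 237 ... 235 187  70]
 [202 218 227 ... 229 101  71]]
side 268 187
[[ 65 109 255 255 252 250 251 253 253 252 236 235 235 233 236 236 238 238
  224 221 222 218 251 252]
 [ 67  82 231 224 220 207 209 211 212 200 201 202 202 205 210 207 203 203
  205 209 209 138 191 244]
 [ 65  80 207 204 199 202 201 202 203 203 205 204 203 204 204 205 202 202
  207 208 214 125 151 253]
 [ 57  95 206 206 206 205 202 204 203 202 204 205 204 202 201 207 205 205
  205 205 219 113 148 255]
 [ 54 122 206 206 205 201 204 207 203 203 208 207 206 205 204 208 208 207
  203 204 219 109 102 255]
 [ 52 120 204 205 206 190 191 202 203 204 206 204 205 205 208 206 205 205
  208 206 215 1
[... 827 characters left out ...]
05 205 203 201 200 202 204 202 203 204 205 203 204 204 205 207 207
  208 214  99 109 255 255]
 [ 56  54 184 208 207 209 208 208 210 205 206 204 205 203 201 202 199 197
  198 209 100 113 255 255]
 [ 64  60 108 191 194 192 192 190 193 185 186 181 178 175 169 166 162 159
  146 153  93 147 255 254]
 [ 73  67  61 111 112 114 111 105 103 102 102 103 101  99 106 107 107 108
  108 108  86 220 255 254]
 [ 92  88  86  88 112 112 108 108 107 108 109 107 103 108 129 108 107 110
  115 111 102 237 255 253]
 [104 116 115 111 139 140 124 118 114 123 105  98  87 117 138  97  92 110
  144 135 152 234 255 253]
 [ 77 108 114 110 154 170 160 150 141 167 153 101  83 132 107  88  77  98
  231 226 235 255 254 253]]
```

>>> play_rows([
  [65, [0.16, 0, 0], [0.056, 0, 0]],
  [65, [0.16, 0, 0], [0.056, 0, 0]],
  [65, [0.16, 0, 0], [0.056, 0, 0]],
  [65, [0.16, 0, 0], [0.056, 0, 0]],
  [65, [0.16, 0, 0], [0.056, 0, 0]],
])

```text
time: 10.13
eef_pos: [0.5353, -0.2594, 0.1784]
tcp_rot: [0.164, 0.691, -0.165, 0.685]
contact_force: [0.2, -0.6, 0.4]
opening: 0.648
```

```bash
python3 - <<'E'
from h import *
print(pose()[1]);goto([.5370,-.2592,.097],[0,0,-1],ang(-27))
E
```

```text
[ 0.53526457 -0.25941709  0.17838332]
jaw sign 1 shift [0.2712, 0.0044, 0.007] turn [0.0007, -0.0051, 0.0026]
jaw sign -1 shift [0.2712, 0.0044, 0.007] turn [-1.9993, -0.0041, -0.008]
```

>>> play_rows([
  [65, [0.1, 0.004, 0.006], [0, -0.005, 0.003]],
  [65, [0.2, 0.004, 0.006], [0, -0.005, 0.003]],
  [65, [0.271, 0.004, 0.006], [0, -0.005, 0.003]],
  [65, [0.271, 0.004, 0.006], [0, -0.005, 0.003]],
  [65, [0.271, 0.004, 0.006], [0, -0.005, 0.003]],
  [65, [0.271, 0.004, 0.006], [0, -0.005, 0.003]],
])

```text
time: 10.63
eef_pos: [0.5373, -0.2596, 0.0981]
tcp_rot: [0.165, 0.687, -0.165, 0.688]
contact_force: [0.6, 0.6, -0.0]
opening: 0.645
```

```bash
python3 - <<'E'
from h import *
s,p,r=pose();print(p,s["contact_force"]);goto([.5370,-.2592,.097],[0,0,-1],ang(-27))
E
```

```text
[ 0.53729116 -0.25960776  0.09805137] [ 0.63256566  0.61838027 -0.03209517]
jaw sign 1 shift [0.0035, 0.0008, -0.0015] turn [0.0002, 0.0011, -0.0002]
jaw sign -1 shift [0.0035, 0.0008, -0.0015] turn [-1.9998, 0.0003, 0.0018]
```

>>> play_rows([
  [15, [0.0035, 0.001, -0.001], [0, 0, 0]],
  [15, [0.0035, 0.001, -0.001], [0, 0, 0]],
  [15, [0.0035, 0.001, -0.001], [0, 0, 0]],
  [15, [0.0035, 0.001, -0.001], [0, 0, 0]],
  [15, [0.0035, 0.001, -0.001], [0, 0, 0]],
  [15, [0.0035, 0.001, -0.001], [0, 0, 0]],
  [15, [0.0035, 0.001, -0.001], [0, 0, 0]],
  [15, [0.0035, 0.001, -0.001], [0, 0, 0]],
  [15, [0.0035, 0.001, -0.001], [0, 0, 0]],
  [15, [0.0035, 0.001, -0.001], [0, 0, 0]],
], force=50)

```text
time: 11.47
eef_pos: [0.5366, -0.2588, 0.0963]
tcp_rot: [0.165, 0.687, -0.165, 0.688]
contact_force: [-1.9, 0.3, 5.8]
opening: 0.274
```

```bash
python3 - <<'E'
from h import *
s,p,r=pose();print(p,r.as_matrix()[:,0],s["contact_force"],s["wrist_torque"],s["opening"]*85)
E
```

```text
[ 0.53656768 -0.25883775  0.0962547 ] [ 5.03433041e-04  1.94301119e-04 -9.99999854e-01] [-1.86556375  0.32924476  5.82499637] [0.06373852 0.12584402 0.03790451] 23.292987948973035
```

>>> play_rows([
  [15, [-0.1, 0, 0], [0, 0, 0]],
  [15, [-0.2, 0, 0], [0, 0, 0]],
  [15, [-0.3, 0, 0], [0, 0, 0]],
  [15, [-0.4, 0, 0], [0, 0, 0]],
  [15, [-0.5, 0, 0], [0, 0, 0]],
  [15, [-0.5, 0, 0], [0, 0, 0]],
  [15, [-0.5, 0, 0], [0, 0, 0]],
  [15, [-0.5, 0, 0], [0, 0, 0]],
])

```text
time: 12.13
eef_pos: [0.535, -0.2578, 0.2423]
tcp_rot: [0.166, 0.689, -0.164, 0.686]
contact_force: [0.6, -0.1, -2.8]
opening: 0.277
```

```bash
sed -i 's/^print("in rec/print(q.round(4));print("in rec/' g.py; python3 g.py 0.131 -0.0112 0.0012
```

```text
jaw sign 1 shift [0.2742, 0.8249, -0.159] turn [-0.1466, -0.1693, 0.018]
jaw sign -1 shift [0.2742, 0.8249, -0.159] turn [1.8371, 0.0263, 0.2468]
[ 0.535  -0.2578  0.2423]
in recess frame mm [   0.4 -250.8  212.4] tool x vs n deg 15.29 F [-0.2  0.  -2.9] open 0.2765283585033119 t 12.1333
```

>>> play_rows([
  [15, [0, 0.825, -0.159], [-0.147, -0.169, 0.018]],
  [15, [0, 0.825, -0.159], [-0.147, -0.169, 0.018]],
  [15, [0, 0.825, -0.159], [-0.147, -0.169, 0.018]],
  [15, [0, 0.825, -0.159], [-0.147, -0.169, 0.018]],
  [15, [0, 0.825, -0.159], [-0.147, -0.169, 0.018]],
  [15, [0.1, 0.825, -0.159], [-0.147, -0.169, 0.018]],
  [15, [0.2, 0.825, -0.159], [-0.147, -0.169, 0.018]],
  [15, [0.25, 0.825, -0.159], [-0.147, -0.169, 0.018]],
  [15, [0.25, 0.825, -0.159], [-0.147, -0.169, 0.018]],
  [15, [0.25, 0.825, -0.159], [-0.147, -0.169, 0.018]],
])

```text
time: 12.97
eef_pos: [0.6034, -0.0155, 0.1656]
tcp_rot: [0.072, 0.606, -0.095, 0.786]
contact_force: [0.3, -0.5, -1.2]
opening: 0.274
```

>>> play_rows([
  [15, [0, 0, 0], [0, 0, 0]],
  [15, [0, 0, 0], [0, 0, 0]],
  [15, [0, 0, 0], [0, 0, 0]],
])

```text
time: 13.22
eef_pos: [0.6066, -0.017, 0.1716]
tcp_rot: [0.072, 0.602, -0.096, 0.789]
contact_force: [0.2, -0.3, -2.1]
opening: 0.277
```

```bash
python3 g.py 0.116 -0.0112 0.0012
```

```text
jaw sign 1 shift [0.0832, 0.0037, -0.0178] turn [-0.0002, 0.0036, 0.0007]
jaw sign -1 shift [0.0832, 0.0037, -0.0178] turn [1.9998, 0.0012, -0.0056]
[ 0.6066 -0.017   0.1716]
in recess frame mm [-6.00e+00  1.00e-01  1.41e+02] tool x vs n deg 0.33 F [-0.3 -0.2 -2.1] open 0.27699056480497924 t 13.2167
```

>>> play_rows([
  [15, [0.05, 0.004, -0.018], [0, 0.0036, 0]],
  [15, [0.1, 0.004, -0.018], [0, 0.0036, 0]],
  [15, [0.1, 0.004, -0.018], [0, 0.0036, 0]],
  [15, [0.1, 0.004, -0.018], [0, 0.0036, 0]],
  [15, [0.1, 0.004, -0.018], [0, 0.0036, 0]],
  [15, [0.1, 0.004, -0.018], [0, 0.0036, 0]],
])

```text
time: 13.72
eef_pos: [0.609, -0.0157, 0.1402]
tcp_rot: [0.072, 0.605, -0.095, 0.787]
contact_force: [0.4, -1.0, -1.8]
opening: 0.275
```

```bash
python3 g.py 0.106 -0.0112 0.0012; python3 - <<'E'
from h import *
p=np.load("p.npy");Rs=R.from_euler('z',p[5])*R.from_euler('y',-15,degrees=True);c0=np.array([p[3],p[4],.037])
s,q,r=pose();tip=q+r.apply([.0863,0,0]);fl=q+r.apply([.0213,0,0])
o=[]
for n,of in(("side",p[14:16]),("top",p[12:14])):
    c=cam(n);u=(proj(c,c0+Rs.apply([-.0,0,.04]))[0]+of).round();o.append(crop(c["color"][:,:,::-1].copy(),*u,50,70,8))
    print(n,"origin",u-[24.5,34.5]);f=lambda P:((proj(c,P)+of-u+[24.5,34.5]+.5)*8-.5).round(1).tolist()
    print("tip",f(tip),"flange",f(fl),"ring",f(c0+Rs.apply([-.0112,.0012,.015])))
cv2.imwrite("pics/n6.png",np.hstack(o))
E
```

```text
jaw sign 1 shift [0.0138, -0.0022, 0.0034] turn [0.0004, -0.001, 0.0006]
jaw sign -1 shift [0.0138, -0.0022, 0.0034] turn [-1.9996, -0.0009, -0.0016]
[ 0.609  -0.0157  0.1402]
in recess frame mm [-12.2   1.9 110.1] tool x vs n deg 0.11 F [ 0.2 -0.8 -1.9] open 0.2745228876273931 t 13.7167
side origin [251.5 154.5]
tip [[171.2, 313.5]] flange [[126.0, 182.2]] ring [[180.4, 331.6]]
top origin [241.5 134.5]
tip [[181.0, 309.9]] flange [[164.4, 308.2]] ring [[186.0, 307.5]]
```

View pics/n6.png

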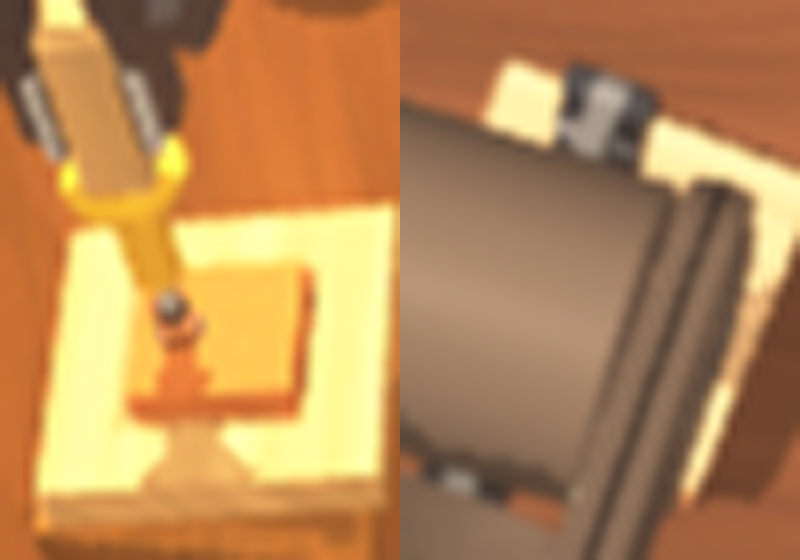

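>>> play_rows([
  [15, [0.01, -0.0005, 0.004], [0, -0.001, 0]],
  [15, [0.02, -0.0005, 0.004], [0, -0.001, 0]],
  [15, [0.028, -0.0005, 0.004], [0, -0.001, 0]],
  [15, [0.036, -0.0005, 0.004], [0, -0.001, 0]],
  [15, [0.04, -0.0005, 0.004], [0, -0.001, 0]],
  [15, [0.04, -0.0005, 0.004], [0, -0.001, 0]],
  [15, [0.04, -0.0005, 0.004], [0, -0.001, 0]],
  [15, [0.04, -0.0005, 0.004], [0, -0.001, 0]],
])

```text
time: 14.48
eef_pos: [0.6126, -0.0167, 0.1282]
tcp_rot: [0.072, 0.605, -0.095, 0.787]
contact_force: [-0.6, 0.7, 0.3]
opening: 0.277
```

```bash
python3 g.py 0.0953 -0.011 0.0019
```

```text
jaw sign 1 shift [0.0076, 0.0005, 0.0023] turn [0.0005, -0.001, 0.0007]
jaw sign -1 shift [0.0076, 0.0005, 0.0023] turn [-1.9995, -0.001, -0.0015]
[ 0.6126 -0.0167  0.1282]
in recess frame mm [-11.7   1.8  97.6] tool x vs n deg 0.1 F [-0.6  0.5  0.5] open 0.2774481374476645 t 14.4833
```

```bash
python3 - <<'E'
from h import *
p=np.load("p.npy");Rs=R.from_euler('z',p[5])*R.from_euler('y',-15,degrees=True);c0=np.array([p[3],p[4],.037])
s,q,r=pose();L=Rs.inv().apply(q-c0);c=cam("side");of=p[14:16]
u=(proj(c,c0+Rs.apply([-.011,.002,.022]))[0]+of).round();im=crop(c["color"][:,:,::-1].copy(),*u,40,40,14)
f=lambda P:((proj(c,c0+Rs.apply(P))+of-u+[19.5,19.5]+.5)*14-.5).round(1).tolist()
print("origin",u-19.5,"tip",f([L[0],L[1],.015]),"ring px",((np.array([273.6,195.1])-u+[19.5,19.5]+.5)*14-.5).round(1))
th=np.linspace(0,2*np.pi,60);
cv2.polylines(im,[np.array(f(np.c_[L[0]+.006*np.cos(th),L[1]+.006*np.sin(th),0*th+.015])).round().astype(int)],1,(0,255,0),1)
cv2.imwrite("pics/n7.png",im)
E
```

```text
origin [253.5 174.5] tip [[285.7, 298.6]] ring px [287.9 294.9]
```

View pics/n7.png

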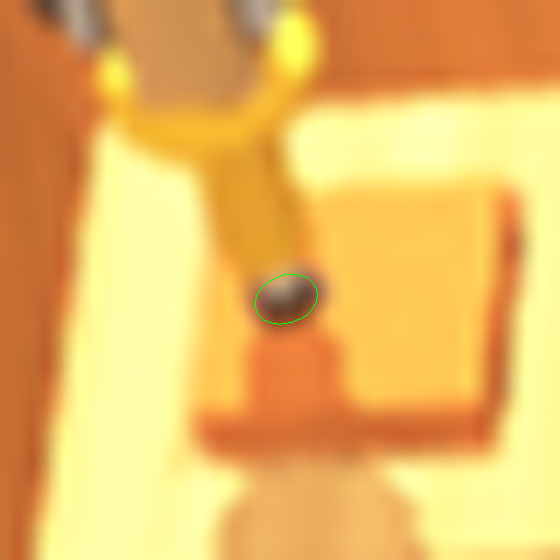

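>>> play_rows([
  [15, [-0.02, 0, 0], [0, 0, 0]],
  [15, [-0.025, 0.0015, 0.003], [0, 0, 0]],
  [15, [-0.025, 0.0015, 0.003], [0, 0, 0]],
  [15, [-0.025, 0.0015, 0.003], [0, 0, 0]],
  [15, [-0.015, 0.0015, 0.003], [0, 0, 0]],
  [15, [-0.005, 0.0015, 0.003], [0, 0, 0]],
  [15, [0.003, 0.0015, 0.003], [0, 0, 0]],
  [15, [0.006, 0.0015, 0.003], [0, 0, 0]],
  [15, [0.006, 0.0015, 0.003], [0, 0, 0]],
  [15, [0.006, 0.0015, 0.003], [0, 0, 0]],
])

```text
time: 15.37
eef_pos: [0.614, -0.0166, 0.1267]
tcp_rot: [0.072, 0.605, -0.095, 0.787]
contact_force: [-0.7, 0.3, 0.2]
opening: 0.276
```

>>> play_rows([
  [15, [0, 0, 0], [0, 0, 0]],
  [15, [0, 0, 0], [0, 0, 0]],
])

```text
time: 15.53
eef_pos: [0.614, -0.0166, 0.1267]
tcp_rot: [0.072, 0.605, -0.095, 0.787]
contact_force: [-0.7, 0.5, 1.2]
opening: 0.275
```

```bash
python3 g.py 0.0953 -0.011 0.0022; python3 - <<'E'
from h import *
p=np.load('p.npy');Rs=R.from_euler('z',p[5])*R.from_euler('y',-15,degrees=True);c0=np.array([p[3],p[4],.037])
F=[];T=[]
for _ in range(8):
    c=cam("side");s,q,r=pose();F.append(Rs.inv().apply(s["contact_force"]));T.append(Rs.inv().apply(q-c0)*1000)
print(np.mean(F,0).round(2),np.std(F,0).round(2),np.mean(T,0).round(2),s["time"])
E
```

```text
jaw sign 1 shift [0.0016, 0.0, -0.0008] turn [0.0005, -0.0009, 0.0006]
jaw sign -1 shift [0.0016, 0.0, -0.0008] turn [-1.9995, -0.001, -0.0014]
[ 0.614  -0.0166  0.1267]
in recess frame mm [-10.8   2.2  95.8] tool x vs n deg 0.1 F [-0.4  0.3  1.4] open 0.27514698698515877 t 15.5333
[-0.17  0.42  1.5 ] [0.63 0.38 0.48] [-10.78   2.2   95.7 ] 15.9333
```

```bash
python3 - <<'E'
from h import *
c=cam("side");im=crop(c["color"][:,:,::-1].copy(),273,185,66,60,10);cv2.imwrite("pics/n8.png",im)
E
```

```text
(no output)
```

View pics/n8.png

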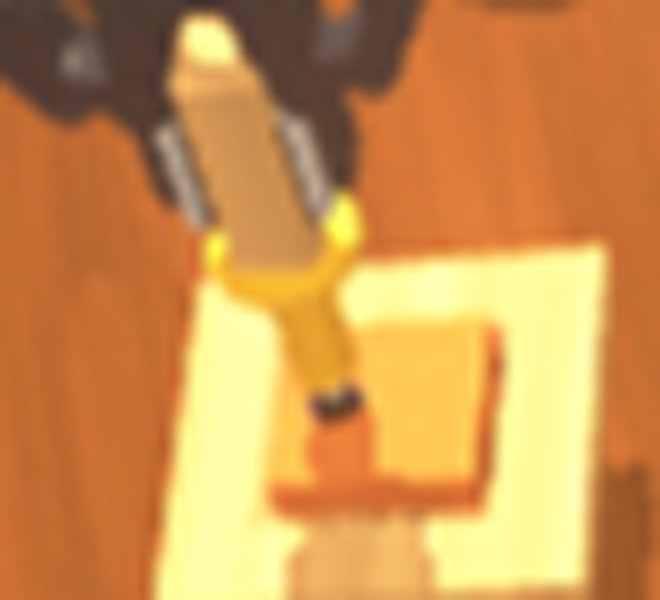

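The nose foot at (338,403) sits on the ring, measured earlier at (335.5,400.5), within about 0.3 px. The tile is flat in the recess, so I'm handing in.

```bash
python3 -c "
from plant import ctrl
print(ctrl.sign_off())"
```

```text
the job is handed in; nothing more can be done
None
```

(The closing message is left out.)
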